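# Take the temperature inside the covered tea glass

### The job

Pull the thermometer probe up out of its wooden stand by its head, and with the probe's tip press the small recessed button on the white receiver all the way down for a moment to wake it. Then lower the probe's stem through the collar on the cover of the covered tea glass, never touching collar, cover or glass with the probe, until the tip is about 70 mm below the collar's mouth. Finish while still holding the probe there, upright, still and centred in the collar, with everything else on the table left standing where it was.

Things in the scene. Friction and masses are not known exactly. Their poses are not given: they have to be found in the camera images.
- probe: thermometer probe, about 60 g: white plastic head, an upright square bar 22 x 22 mm, 55 mm tall, with a straight steel stem 6 mm thick and 100 mm long under its centre. Origin: centre of the head's underside (shoulder); z up along the probe, x and y square to the head's flat sides. It starts in the stand, shoulder resting on the stand's top, stem loosely in the hole.
- probe_tip (a point): lower end of the probe's stem, on its axis, 100 mm below the shoulder
- stem_mark (a point): point on the stem's axis 30 mm below the shoulder, 70 mm above the tip: level with the collar's mouth when the tip is 70 mm below it
- stand: dark wooden block 60 x 60 mm on a foot 80 x 80 x 10 mm, 115 mm tall in all, fixed; a vertical hole 14 mm wide in the middle of its top holds the probe's stem (105 mm deep, so the stem does not reach its floor). Origin: centre of its underside, z up.
- receiver: thermometer receiver, white plastic box 90 mm (x) x 130 mm (y) x 40 mm tall, fixed, with a dark display on top and, beside the display, a round well about 21 mm wide with a grey button in it. Origin: centre of its underside; the well's axis is at x -12 mm, y +38 mm in its frame.
- button_face (a point): centre of the top face of the grey button (17 mm in diameter), which lies 6 mm below the receiver's top (34 mm above the table) when not pressed; it moves with the button
- wake_button (a joint): how far the button is pressed, straight down: 0 m free, 0.005 m fully down; a spring pushes back with about 2 N at first and 4 N fully down, and it comes up again when let go. Counts as pressed from 0.004 m, for 0.1 s.
- covered_glass: green tea glass in a steel holder with a loop handle (on +y, reaching 70 mm from the axis) and a flat steel cover 80 mm wide, one loose piece of 650 g. Cover top 115 mm above the table; on its centre an upright open collar (short tube), 31 mm outside, 22 mm bore, mouth 140 mm above the table, open into the glass, which is 60 mm wide inside. Origin: centre of underside, z up.
- collar_mouth (a point): centre of the collar's mouth, on the bore's axis, 140 mm above the table; z up. The bore runs straight down 27 mm, through the cover; the floor of the glass is 129 mm below the mouth
- sugar_bowl: open steel sugar bowl, 104 mm wide, 65 mm tall; origin centre of underside; to be left alone
- open_glass: a second green glass in a steel holder, 110 mm tall, open, without cover and collar; origin centre of underside; to be left alone
- coasters: pile of wooden coasters, disc 90 mm wide, 24 mm tall; origin centre of underside; to be left alone
- jam_jar: amber jam jar with steel cap, 70 mm wide, 90 mm tall; origin centre of underside; to be left alone
- saucer: white saucer 96 mm wide, 16 mm tall; origin centre of underside; to be left alone
- single_coaster: single wooden coaster, disc 90 mm wide, 8 mm tall; origin centre of underside; to be left alone
There are look-alikes about, which are no part of the job. Of the things that look like the receiver, take the one that is farthest to the robot's left at the start.

How it is judged:
By the outcome, as a careful person would: the job done as asked, in the order asked, and still so for the second after the job is handed in, while the arm keeps its last pose, push and grip.
It also fails if it takes over 58 s, if anything falls off the work surface, if the arm or the gripper's body presses on something with over 40 N, if the wrist force passes 120 N, or if a joint passes its speed limit or range.

### The arm

A 6-joint arm with a two-finger parallel gripper is mounted at the origin on the work surface. World frame = base frame: x ahead of the robot, y to its left, z up, the work surface at z = 0. Lengths are in m, angles in rad, forces in N, time in s.
With the tool pointing down it reaches from about 0.275 to 0.725 m from the base axis. Payload 15.9 kg.
Tool frame: the origin (TCP) lies between the finger pads; the fingertips stand 25 mm ahead of it and the grasp point (between the pads) lies 6 mm ahead of it; z points along the fingers, x is the direction in which the jaws open and shut, and the axes are right-handed (so a half turn about z gives the same grasp; the last joint's range is limited). The gripper opens to 85 mm and grips with 20 to 120 N. Pads are 22 mm wide; open, the fingers measure 114 mm over their backs; the gripper's body (76 mm by 85 mm) begins 54 mm behind the grasp point. The pads swing forward as they close: fully open they stand 13 mm farther back than shut.
Start: joints at [1.19, 0.213, -0.034, 1.323, 0, 1.571], TCP at [0.186, 0.464, 0.225] pointing down, gripper open.
Joint ranges: [-2.98, 2.98], [-0.74, 1.72], [-1.14, 1.35], [-2.1, 2.04], [-1.57, 1.44], [-3.14, 3.14]. Speed limits (rad/s): [1.89, 1.89, 2.39, 2.57, 3.14, 3.14].

### API

Orientations are given as [roll, pitch, yaw] about the fixed x, y, z axes, in that order (R = Rz(yaw) Ry(pitch) Rx(roll)).
In Python, from bench import bot gives the robot as it stands. Calls block until the motion is done:
- bot.goto(position, orientation): joint-space move of the TCP to a pose.
- bot.movel(position, orientation=None, max_speed=0.15): straight line of the TCP; orientation=None keeps the orientation; max_speed is the mean speed in m/s.
- bot.movej(angles): joint-space move.
- bot.set_gripper(opening, strength=None): finger opening in m; strength is the grip in N (None keeps the last); returns when the fingers have stopped.
- bot.hold(seconds).
- bot.ik(position, orientation): joint angles nearest the present ones, or None.
- bot.get_obs(): the state.
- bot.read_camera(name): name is "scene" or "top"; returns (picture, depth): 384x512x3 uint8, red, green, blue; 384x512 float32, m along the optical axis (not along the pixel's ray), 0 where there is no reading.
- bot.calibration(name): a dict with "camera_matrix" (3x3 intrinsics, pixels), "pose" (4x4, takes a point from camera to world coordinates). Camera axes: x right, y down, z forward; pixel columns grow to the right and rows downward; lengths in m; the calibration is good to about 2 mm. A picture is of the moment at which its call begins. calibration takes no time and is no camera call.
A pose or a line that the arm cannot do raises bot.IKError and nothing moves.
- bot.finish_job(): hands the job in, once; it reports no verdict.
Trained networks look in the newest picture that a camera, given by its name, has taken for a name from the list of things; names that differ only in an ending like _2 or _b are one class to them, and where a whole thing is asked for, a point or a joint stands for the part that bears it (a point fixed in the world has none). Each returns a list of dicts, best first, with "score" (0 to 1); they miss things now and then, are a little off and sometimes report something else, mostly with a low value. They report only what shows in the picture. A call takes as long as a camera call. They do not tell look-alikes from the thing itself.
- bot.cut_out(camera, query): "pixels" (384x512 bool, what is visible of it) and "centre" ([row, column] in pixels, amid what is visible of it).
The state is a dict: "time": time; "joint_positions": joint angles; "qvel": joint speeds; "effort": joint torques, N m; "eef_pos": TCP position; "tool_rot": TCP orientation; "force": force on the tool from outside, world axes, zero at the start; "ft_torque": the same for the moment, N m; "finger_gap": finger opening in m.
Only numpy, scipy, OpenCV 4.12 (cv2) and the standard library are available. Lean on these libraries where they do the work, as an engineer would, in place of code of your own. Each camera call takes 0.05 s, during which the arm holds its last target.

## Working session

There is one attempt and no reset: what is moved stays moved. The work goes in short steps, each a Python script; the robot and the scene stay as the last script left them, time stands still between calls to the robot, and variables do not carry over. Pictures are saved under pics/ and viewed, and the job is handed in when it is done.

```bash
ls; mkdir -p pics; python3 - <<'E'
from bench import bot
import cv2,numpy as np
for n in("scene","top"):
    p,d=bot.read_camera(n); cv2.imwrite(f"pics/{n}0.png",cv2.resize(p[:,:,::-1],(800,600),interpolation=cv2.INTER_CUBIC))
    np.savez(f"{n}0.npz",p=p,d=d)
    c=bot.calibration(n); print(n,np.round(c["camera_matrix"],1).tolist(),np.round(c["pose"],3).tolist())
print(bot.get_obs())
E
```

```text
pics
scene [[366.8, 0.0, 256.3], [0.0, 366.8, 196.0], [0.0, 0.0, 1.0]] [[0.11, 0.668, -0.736, 1.173], [0.994, -0.066, 0.088, -0.138], [0.01, -0.741, -0.671, 0.709], [0.0, 0.0, 0.0, 1.0]]
top [[458.6, 0.0, 256.8], [0.0, 458.6, 194.1], [0.0, 0.0, 1.0]] [[0.001, -0.997, 0.078, 0.44], [-1.0, 0.001, 0.025, -0.075], [-0.025, -0.078, -0.997, 1.31], [0.0, 0.0, 0.0, 1.0]]
{'time': 0.1, 'joint_positions': array([ 1.19002784e+00,  2.13278271e-01, -3.49646568e-02,  1.32349423e+00,
        2.48896956e-07,  1.57079044e+00]), 'qvel': array([ 0.00038572, -0.00141605,  0.00122561,  0.00133271,  0.0001837 ,
        0.00072579]), 'effort': array([-6.51602550e-04, -6.87245464e+01,  4.87806380e+01,  1.22228719e-02,
       -5.59154046e-05,  3.03981028e-05]), 'eef_pos': array([0.1857062 , 0.46391305, 0.22439256]), 'tool_rot': array([-3.14159240e+00,  9.40835007e-04,  1.19003372e+00]), 'force': array([-0.00354747,  0.09502266, -0.41073452]), 'ft_torque': array([0.02770475, 0.01475015, 0.03409068]), 'finger_gap': 0.08557571521534173}
```

View pics/scene0.png

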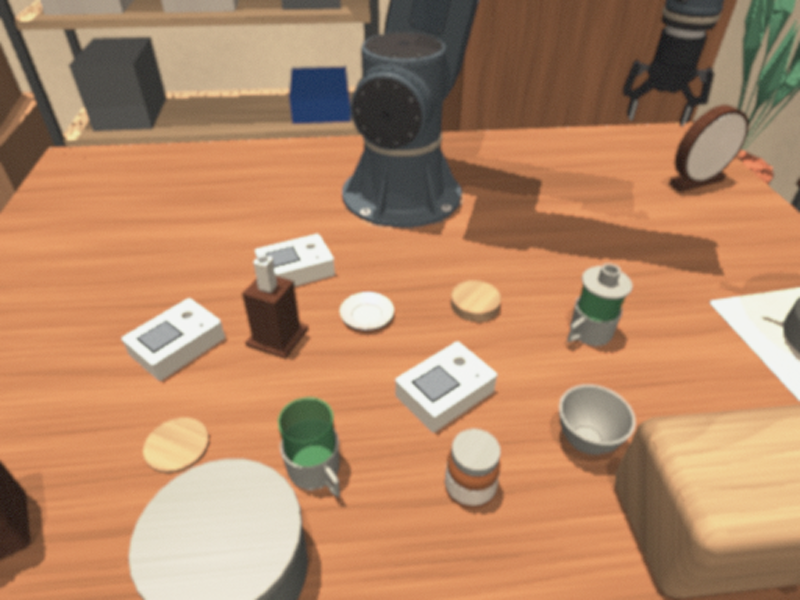

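View pics/top0.png

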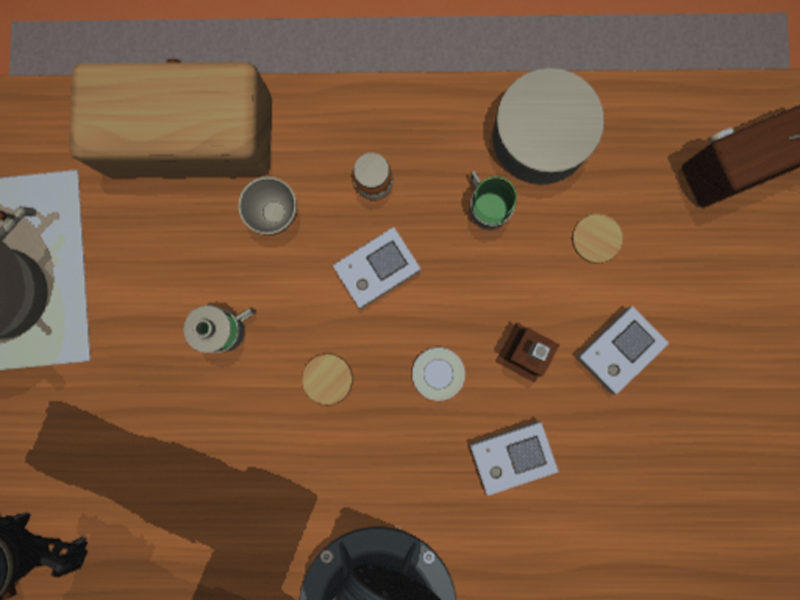

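Top-view candidates (800x600 pixels): there are three receivers, at (377,268), (513,458) and (622,350). The robot's left is image left, so the target is (377,268), with its well at about (362,284). The probe and stand are at (540,350), with the dark block at the right edge (745,150) as a possible confusion. The covered glass with the collar is at (205,328), and the open glass at (492,202) is the one to leave alone. Next I'll measure these.

```bash
cat > h.py <<'E'
from bench import bot
import cv2,numpy as np
def cloud(d,n):
    c=bot.calibration(n);K=c["camera_matrix"];T=np.array(c["pose"])
    r,q=np.mgrid[:d.shape[0],:d.shape[1]]
    P=np.stack([(q-K[0][2])/K[0][0]*d,(r-K[1][2])/K[1][1]*d,d,np.ones_like(d)],-1)@T.T
    P=P[...,:3]; P[d==0]=np.nan
    return P
def proj(X,n):
    c=bot.calibration(n);K=np.array(c["camera_matrix"]);T=np.linalg.inv(np.array(c["pose"]))
    x=T[:3,:3]@np.asarray(X,float)+T[:3,3]; x=K@x; return x[:2]/x[2]
def ray(uv,n,z):
    c=bot.calibration(n);K=np.array(c["camera_matrix"]);T=np.array(c["pose"])
    v=T[:3,:3]@np.linalg.solve(K,[uv[0],uv[1],1]); return T[:3,3]+v*(z-T[2,3])/v[2]
E
python3 - <<'E'
from h import *
for n in("top","scene"):
    p,d=bot.read_camera(n);P=cloud(d,n)
    for q in("probe","stand","receiver","button_face","covered_glass","collar_mouth"):
        for o in bot.cut_out(n,q)[:4]:
            m=o["pixels"]; X=P[m]; X=X[~np.isnan(X[:,0])]
            print(n,q,round(o["score"],2),np.round(o["centre"]),m.sum(),"med",np.round(np.median(X,0),3),"z95",np.round(np.percentile(X[:,2],[5,95]),3))
    # crops
# zooms
p,d=bot.read_camera("top")
a=cv2.resize(p[155:215,205:275,::-1],None,fx=8,fy=8,interpolation=cv2.INTER_NEAREST)
cv2.imwrite("pics/rec_crop.png",a)
a=cv2.resize(p[200:250,310,None][:0] if 0 else p[200:250,310:370,::-1],None,fx=8,fy=8,interpolation=cv2.INTER_NEAREST)
b=cv2.resize(p[185:235,110:170,::-1],None,fx=6,fy=6,interpolation=cv2.INTER_NEAREST)
cv2.imwrite("pics/head_crop.png",a);cv2.imwrite("pics/col_crop.png",b)
E
```

```text
top probe 0.64 [224. 341.] 112 med [ 0.453 -0.262  0.168] z95 [0.123 0.172]
top probe 0.39 [114. 239.] 583 med [0.759 0.007 0.087] z95 [0.035 0.093]
top stand 0.87 [227. 336.] 808 med [ 0.451 -0.252  0.111] z95 [0.004 0.117]
top receiver 0.8 [295. 328.] 1689 med [ 0.269 -0.237  0.039] z95 [0.029 0.043]
top receiver 0.71 [171. 241.] 1548 med [0.603 0.002 0.039] z95 [0.031 0.044]
top receiver 0.59 [225. 398.] 1717 med [ 0.457 -0.429  0.039] z95 [0.021 0.043]
top receiver 0.23 [133. 169.] 1063 med [0.721 0.205 0.027] z95 [0.003 0.065]
top covered_glass 0.77 [210. 136.] 1006 med [0.492 0.272 0.113] z95 [0.015 0.136]
top collar_mouth 0.83 [212. 138.] 992 med [0.492 0.272 0.113] z95 [0.017 0.136]
top collar_mouth 0.23 [245. 210.] 827 med [0.404 0.092 0.023] z95 [0.018 0.027]
scene probe 0.53 [174. 170.] 259 med [ 0.462 -0.265  0.149] z95 [0.119 0.169]
scene probe 0.43 [195. 385.] 1432 med [0.517 0.27  0.08 ] z95 [0.01  0.131]
scene stand 0.76 [204. 178.] 1515 med [ 0.475 -0.259  0.063] z95 [0.005 0.114]
scene receiver 0.94 [166. 192.] 1041 med [ 0.289 -0.225  0.037] z95 [0.004 0.041]
scene receiver 0.57 [248. 284.] 2266 med [ 0.619 -0.003  0.037] z95 [0.001 0.041]
scene receiver 0.45 [191. 381.] 1427 med [0.517 0.27  0.082] z95 [0.011 0.131]
scene covered_glass 0.76 [196. 383.] 1397 med [0.516 0.269 0.082] z95 [0.011 0.131]
scene covered_glass 0.63 [191. 304.] 662 med [0.419 0.089 0.021] z95 [0.005 0.024]
scene collar_mouth 0.89 [192. 382.] 1512 med [0.515 0.271 0.078] z95 [0.004 0.131]
```

View pics/rec_crop.png

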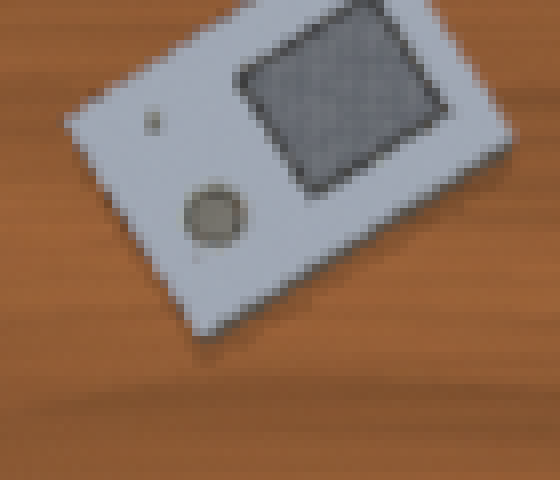

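View pics/head_crop.png

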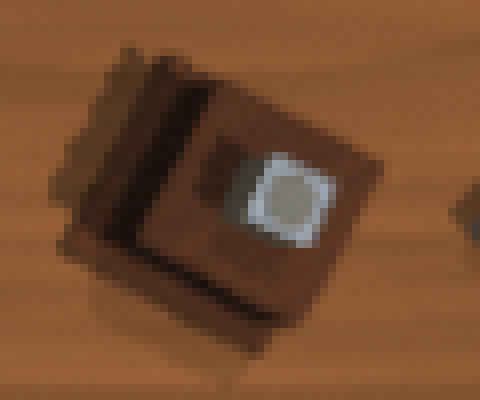

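View pics/col_crop.png

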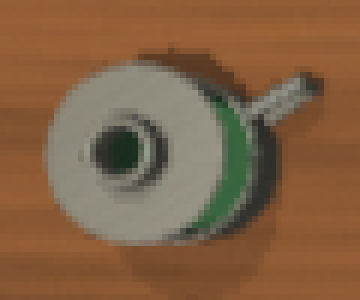

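```bash
python3 - <<'E'
from h import *
from scipy.spatial import ConvexHull
for n in("top","scene"):
    f=np.load(f"{n}0.npz");P=cloud(f["d"],n);P=P.reshape(-1,3)
    def box(name,lo,hi):
        X=P[np.all((P>lo)&(P<hi),1)]
        r=cv2.minAreaRect((X[:,:2]*1000).astype(np.float32))
        print(n,name,len(X),"c",np.round(r[0],1),"size",np.round(r[1],1),"ang",round(r[2],1),"mean",np.round(X.mean(0)*1000,1))
    box("head",[.42,-.30,.162],[.50,-.22,.18])
    box("headall",[.42,-.30,.125],[.50,-.22,.18])
    box("standtop",[.38,-.33,.105],[.54,-.19,.12])
    box("rec",[.52,-.1,.034],[.70,.1,.05])
    box("coverTop",[.42,.20,.105],[.56,.34,.122])
    box("collar",[.42,.20,.128],[.56,.34,.15])
E
```

```text
top head 82 c [ 452.6 -265.7] size [22.  21.3] ang 63.9 mean [ 452.6 -265.1  168.5]
top headall 107 c [ 452.6 -265.3] size [22.7 21.8] ang 64.9 mean [ 452.5 -263.2  163.1]
top standtop 437 c [ 452.8 -265.6] size [60.1 60.3] ang 61.6 mean [ 452.7 -263.8  113.6]
top rec 1419 c [604.7   3.5] size [ 90.8 130.2] ang 32.6 mean [605.1   2.4  39.7]
top coverTop 598 c [491.3 284.3] size [76.6 79. ] ang 0.6 mean [490.8 282.7 113.9]
top collar 78 c [491.  283.9] size [30.  29.6] ang 31.4 mean [491.4 282.9 137.1]
scene head 70 c [ 455.5 -266.7] size [22.6 22. ] ang 62.5 mean [ 457.4 -266.1  167.4]
scene headall 220 c [ 455.6 -266.4] size [23.2 25.7] ang 66.6 mean [ 460.3 -265.5  151.2]
scene standtop 352 c [ 455.  -266.6] size [62.  62.5] ang 61.8 mean [ 464.8 -265.   112.4]
scene rec 1579 c [605.9   2.7] size [ 92.5 132.5] ang 32.7 mean [6.104e+02 2.000e-01 3.830e+01]
scene coverTop 410 c [495.3 281.6] size [78.5 73. ] ang 58.9 mean [501.3 278.4 112.8]
scene collar 97 c [494.6 282.1] size [28.6 30. ] ang 29.7 mean [493.5 282.3 134.1]
```

The crops show the following:
- **Receiver:** the leftmost one has its grey well at about pixel (232,182) and its display on the other end.
- **Head:** a white square in the stand at about (347,225), rotated about -27°.
- **Collar:** open, at about (131,210).

Sizes match the description (22, 60, 90x130 and 30 mm). Next I'll check the button position and IK.

```bash
python3 - <<'E'
from h import *
print("button top",ray([231.9-.5,181.9-.5],"top",.034))
for ang in (32.6,122.6,212.6,302.6):
    a=np.radians(ang);R=np.array([[np.cos(a),-np.sin(a)],[np.sin(a),np.cos(a)]])
    print(ang,np.array([.6053,.0031])+R@[-.012,.038], proj([*(np.array([.6047,.0035])+R@[-.012,.038]),.034],"top"))
yw=np.radians(63.2-90)
for nm,x,y,zs,w in(("head",.454,-.266,(.151,.30),yw),("btn",.59,.05,(.17,.3),0.1),("col",.493,.2825,(.206,.33),0.5)):
    for z in zs:
        print(nm,z,bot.ik([x,y,z],[np.pi,0,w]))
E
```

```text
button top [0.57590258 0.02864216 0.034     ]
32.6 [0.57471728 0.02864794] [231.2522964  182.03417815]
122.6 [ 0.57975206 -0.02748272] [251.27688239 180.20324363]
212.6 [ 0.63588272 -0.02244794] [249.5158259  160.33610103]
302.6 [0.63084794 0.03368272] [229.5628762  162.17636514]
head 0.151 [-0.52998963  0.29090723 -0.12018781  1.15970129  0.          1.50855494]
head 0.3 [-0.52998963  0.27251156  0.23176115  1.53004592  0.          1.50855494]
btn 0.17 [0.08454376 0.41838247 0.11084553 1.26325938 0.         1.55534008]
btn 0.3 [0.08454376 0.42598892 0.4500441  1.5948515  0.         1.55534008]
col 0.206 [0.52034672 0.35913024 0.1149177  1.32658379 0.         1.59114305]
col 0.33 [0.52034672 0.38337234 0.46359326 1.65101724 0.         1.59114305]
```

```bash
python3 - <<'E'
from h import *
w=np.radians(-26.8)
bot.goto([.454,-.2662,.27],[np.pi,0,w])
bot.set_gripper(.05,60)
bot.movel([.454,-.2662,.151],max_speed=.12)
o=bot.get_obs();print(o["time"],o["eef_pos"],o["force"],o["finger_gap"])
for n in("scene","top"):
    p,d=bot.read_camera(n);cv2.imwrite(f"pics/{n}1.png",cv2.resize(p[120:260,100:260,::-1] if n=="scene" else p[160:290,260:420,::-1],None,fx=4,fy=4,interpolation=cv2.INTER_CUBIC))
E
```

```text
5.1833 [ 0.45432874 -0.26641174  0.15168353] [-0.06329263 -0.42515428 -0.10190153] 0.04981749286617773
```

View pics/scene1.png

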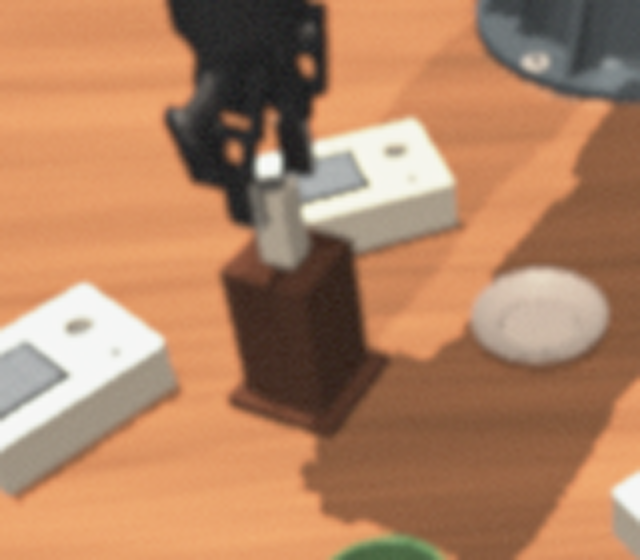

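The fingers straddle the head, centred at crop (275,215) and above the stand top. I'll close and lift.

```bash
python3 - <<'E'
from h import *
bot.set_gripper(0.0,60)
o=bot.get_obs();print(o["time"],o["eef_pos"],o["force"],o["ft_torque"],o["finger_gap"])
bot.movel([.454,-.2662,.30],max_speed=.12)
bot.hold(.2)
o=bot.get_obs();print(o["time"],o["eef_pos"],o["force"],o["ft_torque"],o["finger_gap"])
for n in("scene","top"):
    p,d=bot.read_camera(n);np.savez(n+"2.npz",p=p,d=d);cv2.imwrite(f"pics/{n}2.png",cv2.resize(p[60:220,80:240,::-1] if n=="scene" else p[160:290,260:420,::-1],None,fx=3.7,fy=3.7,interpolation=cv2.INTER_CUBIC))
E
```

```text
5.65 [ 0.45408533 -0.26624682  0.1514304 ] [-1.19764715  0.99833553  5.85940131] [ 0.19109606  0.39426331 -0.00127208] 0.020044209029659275
7.2417 [ 0.45386557 -0.26613775  0.29964908] [ 1.00281642 -0.315142   -0.32077284] [-0.03129383  0.01918347  0.04454082] 0.020345008645528472
```

View pics/scene2.png

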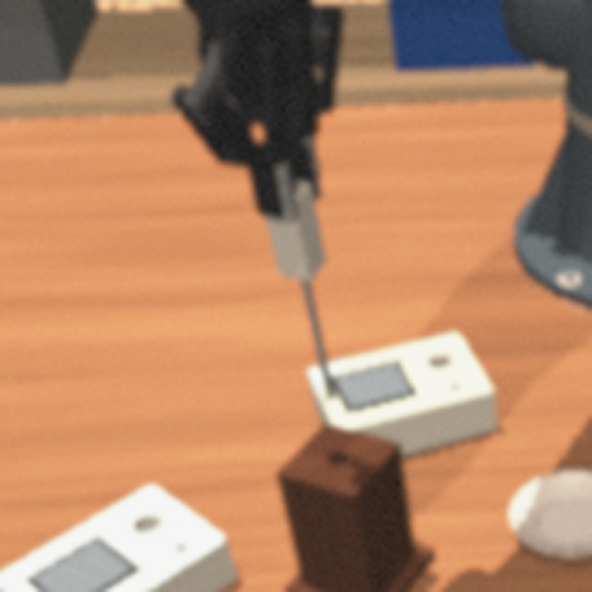

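```bash
python3 - <<'E'
from h import *
x,y=.4539,-.2661
s=.2996-.151+.115
print("expected shoulder/tip scene",proj([x,y,s],"scene"),proj([x,y,s-.1],"scene"),"top",proj([x,y,s],"top"),proj([x,y,s-.1],"top"))
f=np.load("scene2.npz");p=f["p"];P=cloud(f["d"],"scene")
# stem pixels: depth points in volume
m=(np.abs(P[...,0]-x)<.03)&(np.abs(P[...,1]-y)<.03)&(P[...,2]>.15)&(P[...,2]<.3)
for r in np.where(m.any(1))[0]:
    c=np.where(m[r])[0]; print(r,c.min(),c.max(),np.round(P[r,c].mean(0),4))
E
```

```text
expected shoulder/tip scene [161.75977849 132.13742286] [168.51802596 167.7191833 ] top [352.84317538 223.94888985] [345.45147352 224.49149687]
117 165 165 [ 0.451  -0.2537  0.2993]
118 164 165 [ 0.4542 -0.2546  0.2988]
119 164 165 [ 0.4546 -0.2549  0.2966]
120 152 165 [ 0.4591 -0.2643  0.2973]
121 152 166 [ 0.4615 -0.2659  0.2963]
122 153 166 [ 0.4627 -0.2652  0.2945]
123 153 166 [ 0.4624 -0.2657  0.2919]
124 153 166 [ 0.4626 -0.266   0.2896]
125 153 166 [ 0.4625 -0.2664  0.2871]
126 154 167 [ 0.4623 -0.2648  0.2844]
127 154 167 [ 0.4614 -0.2653  0.2813]
128 154 167 [ 0.4623 -0.2656  0.2794]
129 154 167 [ 0.4625 -0.266   0.277 ]
130 154 167 [ 0.4628 -0.2663  0.2747]
131 155 168 [ 0.4621 -0.2647  0.2716]
132 155 167 [ 0.4631 -0.266   0.2698]
133 155 166 [ 0.4638 -0.2674  0.2677]
134 155 165 [ 0.464  -0.268   0.2653]
135 158 164 [ 0.4648 -0.267   0.2632]
136 161 163 [ 0.4597 -0.2661  0.2572]
137 162 163 [ 0.4556 -0.2662  0.252 ]
138 162 164 [ 0.4563 -0.2654  0.2497]
139 162 164 [ 0.454  -0.2662  0.2456]
140 162 164 [ 0.4543 -0.2666  0.2431]
141 163 164 [ 0.4558 -0.2656  0.2414]
142 16
[... 319 characters left out ...]
-0.2651  0.2163]
151 165 166 [ 0.4555 -0.2655  0.2136]
152 165 167 [ 0.4535 -0.2651  0.2094]
153 165 167 [ 0.4536 -0.2655  0.2066]
154 165 167 [ 0.4544 -0.2658  0.2044]
155 166 167 [ 0.4555 -0.2649  0.2023]
156 166 167 [ 0.4542 -0.2656  0.1985]
157 166 168 [ 0.4542 -0.2649  0.1955]
158 166 168 [ 0.454  -0.2653  0.1925]
159 166 168 [ 0.4524 -0.266   0.1885]
160 167 168 [ 0.4539 -0.2651  0.1866]
161 167 169 [ 0.4527 -0.2645  0.1828]
162 167 169 [ 0.4536 -0.2648  0.1804]
163 167 169 [ 0.4536 -0.2653  0.1775]
164 168 169 [ 0.4524 -0.2648  0.1735]
165 168 169 [ 0.4536 -0.265   0.1715]
166 168 170 [ 0.4536 -0.2643  0.1684]
167 168 170 [ 0.4536 -0.2647  0.1654]
168 169 169 [ 0.4554 -0.2648  0.1638]
```

View pics/top2.png

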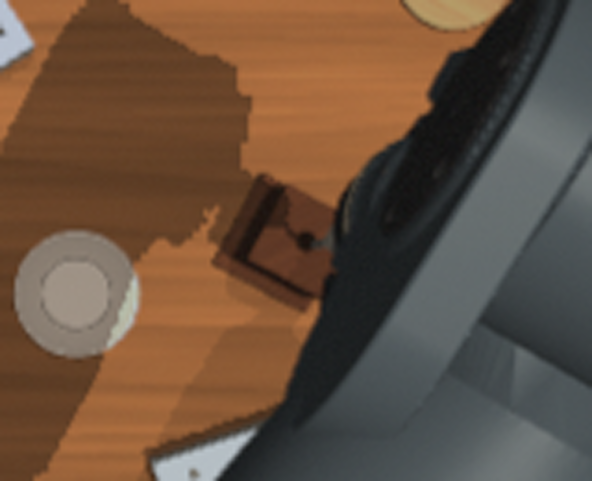

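The probe came out straight: the stem is vertical within about 1.5°, and the tip is at z≈0.163 m as expected. Next is the button.

```bash
python3 - <<'E'
from h import *
bx,by=.5755,.0287
w=np.radians(-26.8)+ (0.05+.53)
bot.goto([bx,by,.27],[np.pi,0,w])
bot.movel([bx,by,.19],max_speed=.1)
bot.hold(.3)
o=bot.get_obs();print(o["time"],o["eef_pos"],o["force"],o["tool_rot"])
for n in("scene","top"):
    p,d=bot.read_camera(n);np.savez(n+"3.npz",p=p,d=d)
f=np.load("scene3.npz");p=f["p"];P=cloud(f["d"],"scene")
cv2.imwrite("pics/scene3.png",cv2.resize(p[130:290,210:370,::-1],None,fx=3.7,fy=3.7,interpolation=cv2.INTER_CUBIC))
print("exp tip",proj([bx,by,.054],"scene"),"button",proj([bx,by,.034],"scene"))
m=(np.abs(P[...,0]-bx)<.02)&(np.abs(P[...,1]-by)<.02)&(P[...,2]>.05)&(P[...,2]<.145)
for r in np.where(m.any(1))[0][::4]:
    c=np.where(m[r])[0]; print(r,c.min(),c.max(),np.round(P[r,c].mean(0),4))
E
```

```text
9.8083 [0.57564845 0.02871338 0.19027891] [-0.40818132 -0.0457161  -1.6527716 ] [ 3.14155502e+00 -4.49153223e-04  1.12296351e-01]
exp tip [294.67709205 226.67446764] button [294.02731934 232.2081277 ]
201 296 298 [0.5783 0.0263 0.1424]
205 296 297 [0.578  0.0263 0.1295]
209 295 297 [0.5761 0.0267 0.1149]
213 295 296 [0.5768 0.0265 0.1025]
217 294 296 [0.5766 0.0264 0.089 ]
221 294 295 [0.5761 0.0265 0.0747]
225 293 295 [0.5757 0.0265 0.0603]
```

View pics/scene3.png

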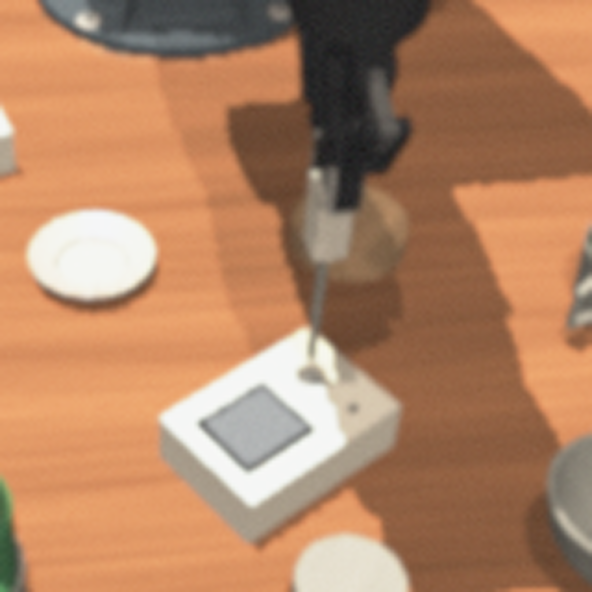

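The tip at crop (312,352) is directly over the well at (313,373). I'll press with force monitoring.

```bash
python3 - <<'E'
from h import *
bx,by=.5755,.0287
f0=bot.get_obs()["force"][2]
bot.movel([bx,by,.173],max_speed=.05)
z=.173
while z>.1575:
    z-=.001
    bot.movel([bx,by,z],max_speed=.03)
    o=bot.get_obs(); f=o["force"][2]-f0
    print(round(z,4),np.round(o["eef_pos"],4),np.round(o["force"],2),round(f,2))
    if f>12: break
bot.hold(.4)
o=bot.get_obs();print(o["time"],np.round(o["eef_pos"],4),o["force"])
p,d=bot.read_camera("scene");np.savez("scene4.npz",p=p,d=d)
cv2.imwrite("pics/scene4.png",cv2.resize(p[170:270,240:340,::-1],None,fx=6,fy=6,interpolation=cv2.INTER_CUBIC))
E
```

```text
0.172 [0.5756 0.0287 0.1721] [ 0.02 -0.44 -0.68] 0.35
0.171 [0.5755 0.0287 0.1709] [ 1.11 -0.84 -0.98] 0.05
0.17 [0.5756 0.0287 0.17  ] [ 0.62 -0.31  1.42] 2.45
0.169 [0.5756 0.0287 0.169 ] [ 0.45 -1.12  1.6 ] 2.63
0.168 [0.5755 0.0287 0.168 ] [-0.49 -0.92  1.87] 2.9
0.167 [0.5755 0.0287 0.167 ] [0.58 0.7  2.56] 3.59
0.166 [0.5755 0.0287 0.166 ] [0.25 0.12 3.32] 4.35
0.165 [0.5755 0.0287 0.165 ] [1.64 0.3  3.46] 4.49
0.164 [0.5759 0.0287 0.1647] [-0.5  -0.32 10.8 ] 11.83
0.163 [0.5763 0.0287 0.1644] [-0.57  0.44 20.04] 21.07
13.3 [0.5763 0.0287 0.1645] [-1.40331719 -0.12249382 18.27869414]
```

View pics/scene4.png

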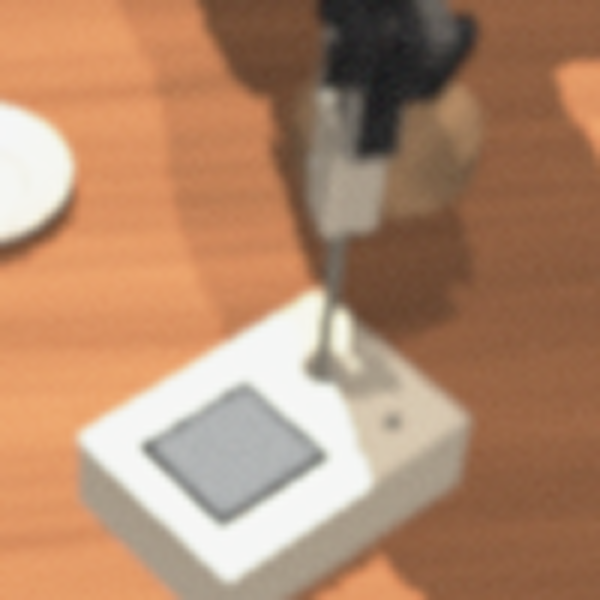

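The spring force came on at z=0.170, and the hard stop at 0.165 means the full 5 mm was pressed, held for over 0.4 s. The stem is in the well in the picture. Next I'll retreat and hover over the collar.

```bash
python3 - <<'E'
from h import *
bx,by=.5755,.0287
bot.movel([bx,by,.34],max_speed=.12)
cx,cy=.493,.2825
w=np.radians(-26.8)+ (0.52+.53)
bot.goto([cx,cy,.34],[np.pi,0,w])
bot.movel([cx,cy,.305],max_speed=.1)
bot.hold(.5)
o=bot.get_obs();print(o["time"],o["eef_pos"],o["force"],o["tool_rot"],o["finger_gap"])
for n in("scene","top"):
    p,d=bot.read_camera(n);np.savez(n+"5.npz",p=p,d=d)
    if n=="scene":p0=p
p=p0
cv2.imwrite("pics/scene5.png",cv2.resize(p[80:240,310:470,::-1],None,fx=3.7,fy=3.7,interpolation=cv2.INTER_CUBIC))
P=cloud(np.load("scene5.npz")["d"],"scene")
print("exp tip",proj([cx,cy,.169],"scene"),"mouth",proj([cx,cy,.14],"scene"))
m=(np.abs(P[...,0]-cx)<.025)&(np.abs(P[...,1]-cy)<.025)&(P[...,2]>.125)&(P[...,2]<.265)
for r in np.where(m.any(1))[0][::2]:
    c=np.where(m[r])[0]; print(r,c.min(),c.max(),np.round(P[r,c].mean(0),4))
p,d=np.load("top5.npz")["p"],0
cv2.imwrite("pics/top5.png",cv2.resize(p[140:280,60:220,::-1],None,fx=4,fy=4,interpolation=cv2.INTER_CUBIC))
E
```

```text
17.0167 [0.4930033  0.2825569  0.30507944] [ 0.25271272  0.02331147 -1.02265777] [-3.14158479e+00 -8.19805141e-05  5.82297067e-01] 0.020366851145038833
exp tip [394.00733696 162.45482575] mouth [390.97388515 171.73521556]
131 403 404 [0.4947 0.2795 0.26  ]
133 402 404 [0.4958 0.2792 0.2554]
135 401 403 [0.4949 0.2789 0.2495]
137 401 403 [0.4966 0.2795 0.2451]
139 400 402 [0.4972 0.2783 0.2401]
141 399 401 [0.4941 0.2793 0.2325]
143 398 400 [0.4949 0.2779 0.2275]
145 398 400 [0.4956 0.2791 0.2223]
147 397 399 [0.4955 0.2783 0.2166]
149 396 398 [0.4945 0.278  0.2103]
151 396 397 [0.4955 0.2778 0.2052]
153 395 397 [0.4963 0.2777 0.2   ]
155 394 396 [0.4949 0.2776 0.1931]
157 393 395 [0.4937 0.2775 0.1863]
159 393 394 [0.4947 0.2772 0.1811]
161 392 394 [0.4935 0.2784 0.1741]
163 392 393 [0.4954 0.2776 0.1695]
170 386 394 [0.4832 0.2844 0.1377]
172 385 396 [0.4858 0.2859 0.1332]
174 384 397 [0.4947 0.2826 0.1341]
176 384 396 [0.5027 0.2776 0.1345]
178 386 395 [0.5046 0.2795 0.1294]
180 390 392 [0.5077 0.2806 0.1254]
```

View pics/scene5.png

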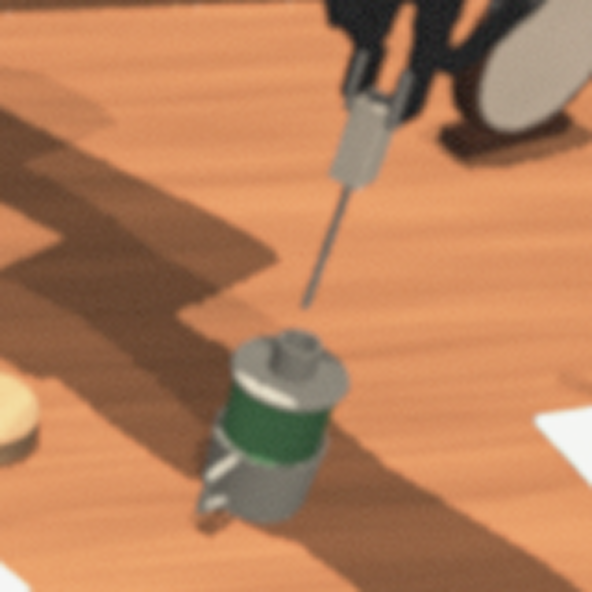

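View pics/top5.png

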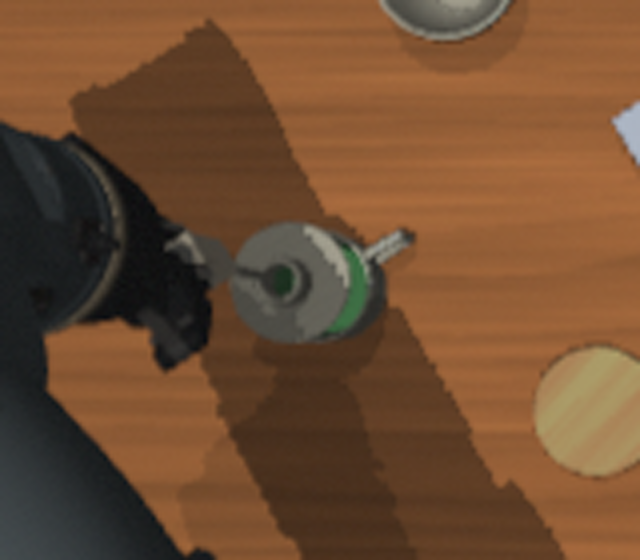

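The tip at crop (305,305) hovers above the collar mouth at (298,342), slightly off to one side. I'll measure the relative offset of stem and collar in both cameras, so that calibration errors cancel.

```bash
python3 - <<'E'
from h import *
from scipy.optimize import least_squares
cx,cy=.493,.2825
# --- stem: subpixel image points via intensity difference with the picture before (arm absent there)
obs={}
for n in("scene","top"):
    a=np.load(n+"0.npz")["p"].astype(float).sum(2); b=np.load(n+"5.npz")["p"].astype(float).sum(2)
    D=cloud(np.load(n+"5.npz")["d"],n)
    m=(np.abs(D[...,0]-cx)<.02)&(np.abs(D[...,1]-cy)<.02)&(D[...,2]>.16)&(D[...,2]<.262)
    pts=np.argwhere(m)[:,::-1].astype(float)
    print(n,len(pts),pts.min(0),pts.max(0), "cloud mean",np.nanmean(D[m],0).round(4))
    obs[n]=pts
# fit vertical-ish axis: fit 3D line (x0,y0 at z .169 ; dx,dy per 0.1m) so that line projections pass through the pixels (perp distance)
def res(v,cams):
    r=[]
    for n in cams:
        A=proj([v[0],v[1],.169],n);B=proj([v[0]+v[2],v[1]+v[3],.265],n)
        t=(B-A)/np.linalg.norm(B-A); nrm=np.array([-t[1],t[0]])
        q=obs[n]-A; r.append(q@nrm)
    return np.concatenate(r)
for n in("scene","top"):
    s=least_squares(lambda v:res([cx,cy,*v],[n]),[0,0])
    A=proj([cx,cy,.169],n);B=proj([cx,cy,.265],n)
    t=(B-A)/np.linalg.norm(B-A);nrm=np.array([-t[1],t[0]])
    q=obs[n]-A; al=q@t; c=np.polyfit(al,q@nrm,1)
    L=np.linalg.norm(B-A)
    print(n,"tipres px",c[1].round(2),"at shoulder",(c[0]*L+c[1]).round(2),"L",L.round(1),"along range",al.min().round(1),al.max().round(1),"nrm",nrm.round(2))
# --- collar/cover silhouettes in picture 0 : pixel centroids of tops
for n in("scene","top"):
    D=cloud(np.load(n+"0.npz")["d"],n)
    for X in([.493,.2825],):
        for z,R,lo,hi,name in((.115,.04,.105,.122,"cover"),(.14,.0155,.126,.15,"collar")):
            m=(np.abs(D[...,0]-.493)<.07)&(np.abs(D[...,1]-.2825)<.07)&(D[...,2]>lo)
            # union silhouette hull of cover+collar or collar only
            p=np.argwhere(m)[:,::-1]
            def model(v):
                img=np.zeros((384,512),np.uint8)
                th=np.linspace(0,2*np.pi,60);P=[]
                zs=((.14,.0155),(.115,.0155 if name=="collar" else .04)) if name=="cover" else ((.14,.0155),(.126,.0155))
                for zz,RR in zs:
                    P+= [proj([v[0]+RR*np.cos(t),v[1]+RR*np.sin(t),zz],n) for t in th]
                P=np.array(P,np.float32); H=cv2.convexHull(P); M=cv2.moments(H); return np.array([M["m10"],M["m01"]])/M["m00"],M["m00"]
            mm=np.zeros((384,512),np.uint8);mm[m]=1
            H=cv2.convexHull(p.astype(np.float32)); k=np.zeros_like(mm);cv2.fillConvexPoly(k,H.astype(np.int32),1)
            M=cv2.moments(k,True);cen=np.array([M["m10"],M["m01"]])/M["m00"]
            s=least_squares(lambda v:model(v)[0]-cen,[.493,.2825],diff_step=1e-3)
            print(n,name,"centre",s.x.round(4),"area",M["m00"],round(model(s.x)[1]))
E
```

```text
scene 92 [392. 131.] [404. 163.] cloud mean [0.4951 0.2784 0.2168]
top 22 [119. 207.] [128. 210.] cloud mean [0.4918 0.2779 0.202 ]
scene tipres px -1.55 at shoulder -0.43 L 35.6 along range -1.1 33.0 nrm [0.95 0.31]
top tipres px -0.42 at shoulder 0.77 L 13.1 along range -2.3 7.1 nrm [ 0.15 -0.99]
scene cover centre [0.4977 0.28  ] area 560.0 525Traceback (most recent call last):
  File "<stdin>", line 46, in <module>
    return func(*args, **kwargs)
    result = trf(vector_fun.fun, vector_fun.jac, x0, f0, J0, lb, ub, ftol, xtol,
                 gtol, max_nfev, x_scale, loss_function, tr_solver,
                 tr_options.copy(), verbose, callback=callback_wrapped)
    return trf_no_bounds(
        fun, jac, x0, f0, J0, ftol, xtol, gtol, max_nfev, x_scale,
        loss_function, tr_solver, tr_options, verbose, callback=callback)
    f_new = fun(x_new)
    self._update_fun()
    ~~~~~~~~~~~~~~~~^^
    self.f = self.fun_wrapped(xp_copy(self.x))
             ~~~~~~~~~~~~~~~~^^^^^^^^^^^^^^^^^
    return np.atleast_1d(self.fun(x))
                         ~~~~~~~~^^^
    return self.f(x, *self.args, **self.kwargs)
           ~~~~~~^^^^^^^^^^^^^^^^^^^^^^^^^^^^^^
  File "<stdin>", line 46, in <lambda>
  File "<stdin>", line 41, in model
  File "h.py", line 10, in proj
    c=bot.calibration(n);K=np.array(c["camera_matrix"]);T=np.linalg.inv(np.array(c["pose"]))
ValueError: time passes only in moves, steps and waits
```

```bash
cat > m.py <<'E'
import numpy as np,cv2,h
from h import bot
CAL={n:{k:np.array(v) for k,v in bot.calibration(n).items() if k in("camera_matrix","pose")} for n in("scene","top")}
class _B:
    def calibration(s,n): return CAL[n]
h.bot=_B()
from h import cloud,proj,ray
def stem(npz,n,x,y,tcpz):
    s=tcpz-.1358+.1; t=s-.1
    D=cloud(np.load(npz)["d"],n)
    m=(np.abs(D[...,0]-x)<.02)&(np.abs(D[...,1]-y)<.02)&(D[...,2]>t+.004)&(D[...,2]<s-.006)
    pts=np.argwhere(m)[:,::-1].astype(float)
    A=proj([x,y,t],n);B=proj([x,y,s],n);L=np.linalg.norm(B-A);u=(B-A)/L;nr=np.array([-u[1],u[0]])
    q=pts-A;c=np.polyfit(q@u,q@nr,1)
    dep=np.linalg.norm(CAL[n]["pose"][:3,3]-[x,y,t]);f=CAL[n]["camera_matrix"][0][0]
    k=1000*dep/f
    print(npz,n,len(pts),"tip %.1f mm shoulder %.1f mm"%(c[1]*k,(c[0]*L+c[1])*k),"nrm px",nr.round(2),"rms px",np.std(q@nr-np.polyval(c,q@u)).round(2))
E
python3 - <<'E'
from m import *
stem("scene2.npz","scene",.4539,-.2661,.2996)
stem("scene3.npz","scene",.5756,.0287,.1903)
stem("scene5.npz","scene",.493,.2825,.3051)
stem("top5.npz","top",.493,.2825,.3051)
# circles by gradient energy
for n in("scene","top"):
    g=cv2.cvtColor(np.load(n+"0.npz")["p"],cv2.COLOR_RGB2GRAY).astype(np.float32)
    g=cv2.GaussianBlur(g,(0,0),.7); G=np.hypot(cv2.Sobel(g,cv2.CV_32F,1,0),cv2.Sobel(g,cv2.CV_32F,0,1))
    th=np.linspace(0,2*np.pi,90,endpoint=False)
    def score(x,y,circ):
        v=0
        for z,R in circ:
            P=np.array([proj([x+R*np.cos(t),y+R*np.sin(t),z],n) for t in th],np.float32)
            v+=cv2.remap(G,P[None,:,0],P[None,:,1],cv2.INTER_LINEAR).mean()
        return v
    for circ,nm in((((.115,.04),),"cover"),(((.14,.0155),(.14,.011)),"collar"),(((.115,.04),(.14,.0155),(.14,.011)),"all")):
        xs=np.arange(.482,.506,.0015);ys=np.arange(.270,.295,.0015)
        S=np.array([[score(x,y,circ) for y in ys] for x in xs]);i,j=np.unravel_index(S.argmax(),S.shape)
        w=S>S.max()*.93;xm=(S*w).sum(1)@xs/(S*w).sum();ym=(S*w).sum(0)@ys/(S*w).sum()
        print(n,nm,xs[i].round(4),ys[j].round(4),"avg",xm.round(4),ym.round(4))
E
```

```text
scene2.npz scene 81 tip 1.8 mm shoulder -0.9 mm nrm px [ 0.98 -0.19] rms px 0.75
scene3.npz scene 65 tip -2.5 mm shoulder -1.4 mm nrm px [0.99 0.12] rms px 0.74
scene5.npz scene 88 tip -4.0 mm shoulder -1.0 mm nrm px [0.95 0.31] rms px 0.77
top5.npz top 20 tip -1.3 mm shoulder 2.6 mm nrm px [ 0.15 -0.99] rms px 0.66
scene cover 0.494 0.2805 avg 0.4942 0.281
scene collar 0.5 0.2775 avg 0.4993 0.2772
scene all 0.497 0.279 avg 0.4969 0.2787
top cover 0.4925 0.2835 avg 0.4919 0.2832
top collar 0.491 0.2775 avg 0.4918 0.2787
top all 0.4925 0.2835 avg 0.4922 0.2829
```

The stem's apparent tilt changes with wrist yaw, so the probe leans about 2° in the jaws. I'll measure it at several wrist yaws so that camera bias cancels, then correct it.

```bash
python3 - <<'E'
from h import *
cx,cy=.493,.2825
for i,wd in enumerate((33.4,93,-27)):
    bot.goto([cx,cy,.305],[np.pi,0,np.radians(wd)]); bot.hold(.3)
    o=bot.get_obs();print(wd,o["time"],np.round(o["eef_pos"],4),np.round(o["tool_rot"],3))
    for n in("scene","top"):
        p,d=bot.read_camera(n);np.savez(f"{n}_r{i}.npz",p=p,d=d)
E
cat > fit.py <<'E'
from m import *
def axispts(npz,n,x,y,tcpz):
    """lateral residual mm at tip, shoulder and the world horizontal direction of the lateral"""
    s=tcpz-.1358+.1;t=s-.1
    D=cloud(np.load(npz)["d"],n)
    m=(np.abs(D[...,0]-x)<.022)&(np.abs(D[...,1]-y)<.022)&(D[...,2]>t+.003)&(D[...,2]<s-.004)
    pts=np.argwhere(m)[:,::-1].astype(float)
    if len(pts)<8: return None
    A=proj([x,y,t],n);B=proj([x,y,s],n);L=np.linalg.norm(B-A);u=(B-A)/L;nr=np.array([-u[1],u[0]])
    q=pts-A
    # px jacobian along nr per m world x,y
    J=lambda z:np.array([(proj([x+1e-3,y,z],n)-proj([x,y,z],n))@nr,(proj([x,y+1e-3,z],n)-proj([x,y,z],n))@nr])
    return q@u/L,q@nr,J(t),J(s),len(pts)
E
python3 - <<'E'
from fit import *
rows=[];rhs=[];tag=[]
W=(33.4,93,-27)
for i,wd in enumerate(W):
    w=np.radians(wd);Rw=np.array([[np.cos(w),np.sin(w)],[np.sin(w),-np.cos(w)]]) # cols x_tool,y_tool
    for k,n in enumerate(("scene","top")):
        a=axispts(f"{n}_r{i}.npz",n,.493,.2825,.305)
        if a is None: print(n,wd,"none");continue
        s,r,Jt,Js,N=a
        c=np.polyfit(s,r,1);print(n,wd,N,"tip px %.2f sh px %.2f"%(c[1],c[0]+c[1]),"s",s.min().round(2),s.max().round(2),Jt.round(3))
        for sj,rj in zip(s,r):
            J=Jt*(1-sj)+Js*sj
            row=np.zeros(6); row[0:2]=(J@Rw)*(1-sj);row[2:4]=(J@Rw)*sj;row[4+k]=1
            rows.append(row);rhs.append(rj)
A=np.array(rows);b=np.array(rhs)
x,_,rk,sv=np.linalg.lstsq(A,b,rcond=None)
cov=np.linalg.inv(A.T@A)*np.var(b-A@x)
print("tool-frame tip mm",x[:2].round(2),"shoulder mm",x[2:4].round(2),"bias px scene,top",x[4:].round(2),"sd",np.sqrt(np.diag(cov)).round(2),rk)
print("tilt deg",np.degrees((x[:2]-x[2:4])/100).round(2))
E
```

```text
33.4 17.6667 [0.493  0.2825 0.305 ] [-3.142 -0.     0.583]
93 19.0417 [0.493  0.2825 0.305 ] [-3.142 -0.     1.623]
-27 21.2583 [0.493  0.2825 0.305 ] [ 3.142  0.    -0.471]
scene 33.4 87 tip px -1.57 sh px -0.40 s 0.0 0.89 [0.226 0.365]
top 33.4 22 tip px -0.35 sh px 0.62 s -0.1 0.52 [ 0.395 -0.059]
scene 93 88 tip px -0.70 sh px 0.42 s -0.02 0.87 [0.226 0.365]
top 93 15 tip px 1.39 sh px 2.13 s -0.07 0.31 [ 0.395 -0.059]
scene -27 86 tip px -0.31 sh px -0.21 s 0.03 0.89 [0.226 0.365]
top -27 22 tip px -1.46 sh px -0.40 s 0.04 0.65 [ 0.395 -0.059]
tool-frame tip mm [-4.67  1.64] shoulder mm [-1.5   1.62] bias px scene,top [0.57 0.55] sd [0.36 0.28 0.42 0.37 0.1  0.12] 6
tilt deg [-1.81  0.01]
```

```bash
python3 - <<'E'
from h import *
cx,cy=.493,.2825
for i,wd in enumerate((-27,93,33.4)):
    bot.goto([cx,cy,.305],[np.pi,-np.radians(1.81),np.radians(wd)]); bot.hold(.3)
    o=bot.get_obs();print(wd,o["time"],np.round(o["eef_pos"],4),np.round(o["tool_rot"],3))
    for n in("scene","top"):
        p,d=bot.read_camera(n);np.savez(f"{n}_s{i}.npz",p=p,d=d)
E
python3 - <<'E'
from fit import *
rows=[];rhs=[];tag=[]
for i,(f,wd) in enumerate((("s0",-27),("s1",93),("s2",33.4),("r0",33.4),("r1",93),("r2",-27))):
    w=np.radians(wd);Rw=np.array([[np.cos(w),np.sin(w)],[np.sin(w),-np.cos(w)]])
    al=np.radians(1.81)*1000 if f[0]=="s" else 0
    for k,n in enumerate(("scene","top")):
        a=axispts(f"{n}_{f}.npz",n,.493,.2825,.305)
        if a is None: print(n,wd,"none");continue
        s,r,Jt,Js,N=a
        c=np.polyfit(s,r,1);print(n,f,wd,N,"tip px %.2f sh px %.2f"%(c[1],c[0]+c[1]),"s",s.min().round(2),s.max().round(2))
        for sj,rj in zip(s,r):
            J=Jt*(1-sj)+Js*sj
            row=np.zeros(6); row[0:2]=(J@Rw)*(1-sj);row[2:4]=(J@Rw)*sj;row[4+k]=1
            zz=.1358*(1-sj)+.0358*sj
            rows.append(row);rhs.append(rj-(J@Rw)@[al*zz,0])
A=np.array(rows);b=np.array(rhs)
for nm,sel in(("all",slice(None)),):
    x,_,rk,sv=np.linalg.lstsq(A[sel],b[sel],rcond=None)
    cov=np.linalg.inv(A.T@A)*np.var(b-A@x)
    print(nm,"untilted tool-frame tip mm",x[:2].round(2),"shoulder mm",x[2:4].round(2),"bias px scene,top",x[4:].round(2),"sd",np.sqrt(np.diag(cov)).round(2))
    print("tilt deg",np.degrees((x[:2]-x[2:4])/100).round(2))
# camera bias as mm; collar centre in robot frame
J={}
for n in("scene","top"):
    A_=proj([.493,.2825,.17],n);B=proj([.493,.2825,.27],n);u=(B-A_)/np.linalg.norm(B-A_);nr=np.array([-u[1],u[0]])
    J[n]=np.array([(proj([.494,.2825,.14],n)-proj([.493,.2825,.14],n))@nr,(proj([.493,.2835,.14],n)-proj([.493,.2825,.14],n))@nr])
meas={"scene":np.array([[494.6,282.1],[494.2,281.0],[495.3,281.6]]).mean(0),"top":np.array([[491,283.9],[492,283.3],[491.3,284.3]]).mean(0)}
M=np.array([J["scene"],J["top"]]);rh=np.array([J["scene"]@(meas["scene"]-[493,282.5])-x[4],J["top"]@(meas["top"]-[493,282.5])-x[5]])
print("collar centre robot frame",[493,282.5]+np.linalg.solve(M,rh))
E
```

```text
-27 21.9083 [0.4931 0.2824 0.3049] [ 3.141 -0.031 -0.471]
93 24.15 [0.493  0.2825 0.305 ] [ 3.142 -0.032  1.623]
33.4 25.5417 [0.493  0.2825 0.305 ] [ 3.142 -0.032  0.583]
scene s0 -27 85 tip px -0.26 sh px -0.16 s 0.01 0.89
top s0 -27 22 tip px -0.47 sh px 2.34 s -0.01 0.93
scene s1 93 82 tip px 0.62 sh px 0.90 s -0.01 0.88
top s1 93 9 tip px 1.37 sh px -2.31 s -0.0 0.36
scene s2 33.4 88 tip px 0.03 sh px 0.00 s 0.0 0.89
top s2 33.4 21 tip px 0.74 sh px 1.10 s -0.01 0.53
scene r0 33.4 87 tip px -1.57 sh px -0.40 s 0.0 0.89
top r0 33.4 22 tip px -0.35 sh px 0.62 s -0.1 0.52
scene r1 93 88 tip px -0.70 sh px 0.42 s -0.02 0.87
top r1 93 15 tip px 1.39 sh px 2.13 s -0.07 0.31
scene r2 -27 86 tip px -0.31 sh px -0.21 s 0.03 0.89
top r2 -27 22 tip px -1.46 sh px -0.40 s 0.04 0.65
all untilted tool-frame tip mm [-4.68  1.54] shoulder mm [-1.11  1.45] bias px scene,top [0.46 0.54] sd [0.27 0.21 0.31 0.27 0.08 0.09]
tilt deg [-2.05  0.05]
collar centre robot frame [489.93928529 283.21037726]
```

```bash
python3 - <<'E'
from h import *
X=[.4890,.2844,.286]
bot.movel(X,[np.pi,-np.radians(2.0),np.radians(33.4)],max_speed=.05); bot.hold(.4)
o=bot.get_obs();print(o["time"],np.round(o["eef_pos"],4),np.round(o["tool_rot"],3))
for n in("scene","top"):
    p,d=bot.read_camera(n);np.savez(f"{n}_t.npz",p=p,d=d)
    c=p[130:200,360:430] if n=="scene" else p[180:240,100:170]
    cv2.imwrite(f"pics/{n}_t.png",cv2.resize(c[:,:,::-1],None,fx=8,fy=8,interpolation=cv2.INTER_CUBIC))
E
python3 - <<'E'
from fit import *
for n in("scene","top"):
    a=axispts(f"{n}_t.npz",n,.489,.2844,.286);s,r,Jt,Js,N=a;c=np.polyfit(s,r,1);print(n,N,"tip px %.2f sh px %.2f"%(c[1],c[0]+c[1]),s.min(),s.max())
    print("TCP tip proj",proj([.489,.2844,.150],n),"mouth proj",proj([.4899,.2832,.14],n))
    D=cloud(np.load(n+"_t.npz")["d"],n)
    X=D.reshape(-1,3);
    for nm,lo,hi,R in(("cover",.105,.122,.06),("collar",.128,.143,.03)):
        Y=X[(np.hypot(X[:,0]-.491,X[:,1]-.283)<R)&(X[:,2]>lo)&(X[:,2]<hi)];rr=cv2.minEnclosingCircle((Y[:,:2]*1000).astype(np.float32));q=cv2.minAreaRect((Y[:,:2]*1000).astype(np.float32));print(n,nm,len(Y),np.round(rr[0],1),round(rr[1],1),np.round(q[0],1),np.round(q[1],1))
E
```

```text
26.5833 [0.4891 0.2844 0.2861] [-3.142 -0.035  0.583]
scene 85 tip px 0.29 sh px 0.09 -0.006129709225861897 0.8800730299517793
TCP tip proj [392.12513517 167.552273  ] mouth proj [390.77334115 170.95429479]
scene cover 403 [493.6 282.8] 40.8 [495.1 281.4] [78.4 75.1]
scene collar 96 [493.1 283. ] 16.6 [494.6 281.8] [29.  29.9]
top 19 tip px 1.09 sh px 0.65 -0.038070363534333254 0.5052324552312849
TCP tip proj [127.41762994 210.70334731] mouth proj [129.0803613  210.51750724]
top cover 561 [491.6 284.3] 40.5 [491.3 283.5] [76.6 79.6]
top collar 72 [491.3 283.9] 15.6 [490.3 282.8] [28.9 28.5]
```

View pics/scene_t.png

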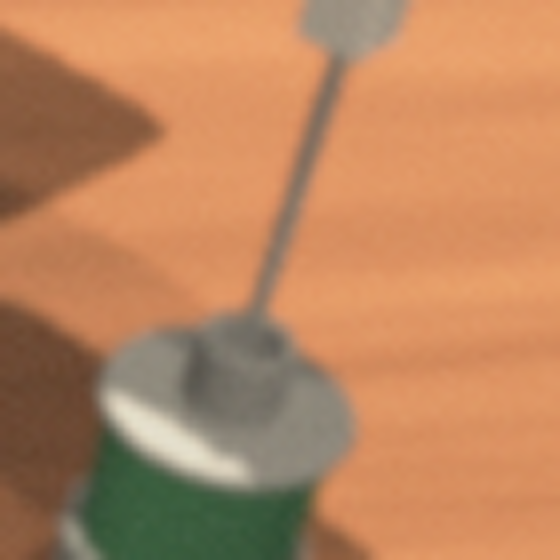

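View pics/top_t.png

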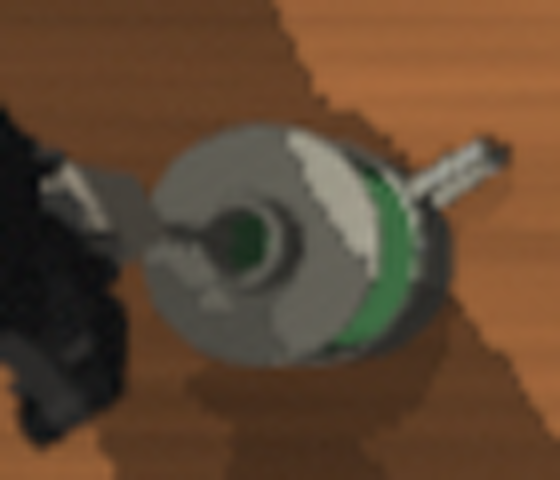

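```bash
python3 - <<'E'
from m import *
a=np.load("top0.npz")["p"];b=np.load("top_t.npz")["p"]
out=[]
for im in(a,b):
  for ctr in((.4912,.2838),(.4897,.2838)):
    c=cv2.resize(im[192:226,112:150,::-1],None,fx=10,fy=10,interpolation=cv2.INTER_CUBIC)
    th=np.linspace(0,2*np.pi,60)
    for R,z,col in((.0155,.14,(0,0,255)),(.011,.14,(0,255,255)),(.04,.115,(255,0,0))):
        P=np.array([proj([ctr[0]+R*np.cos(t),ctr[1]+R*np.sin(t),z],"top") for t in th])
        P=(P-[112,192]+.5)*10
        cv2.polylines(c,[P.astype(np.int32)],True,col,1)
    out.append(c)
cv2.imwrite("pics/ov.png",np.vstack([np.hstack(out[:2]),np.hstack(out[2:])])[:, :800])
out=[]
a=np.load("scene0.npz")["p"];b=np.load("scene_t.npz")["p"]
for im in(a,b):
  for ctr in((.4946,.2818),(.492,.2828)):
    c=cv2.resize(im[155:192,372:410,::-1],None,fx=10,fy=10,interpolation=cv2.INTER_CUBIC)
    for R,z,col in((.0155,.14,(0,0,255)),(.011,.14,(0,255,255)),(.04,.115,(255,0,0))):
        P=np.array([proj([ctr[0]+R*np.cos(t),ctr[1]+R*np.sin(t),z],"scene") for t in th])
        P=(P-[372,155]+.5)*10
        cv2.polylines(c,[P.astype(np.int32)],True,col,1)
    out.append(c)
cv2.imwrite("pics/ov2.png",cv2.resize(np.vstack([np.hstack(out[:2]),np.hstack(out[2:])]),None,fx=.8,fy=.8))
E
```

```text
(no output)
```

View pics/ov.png

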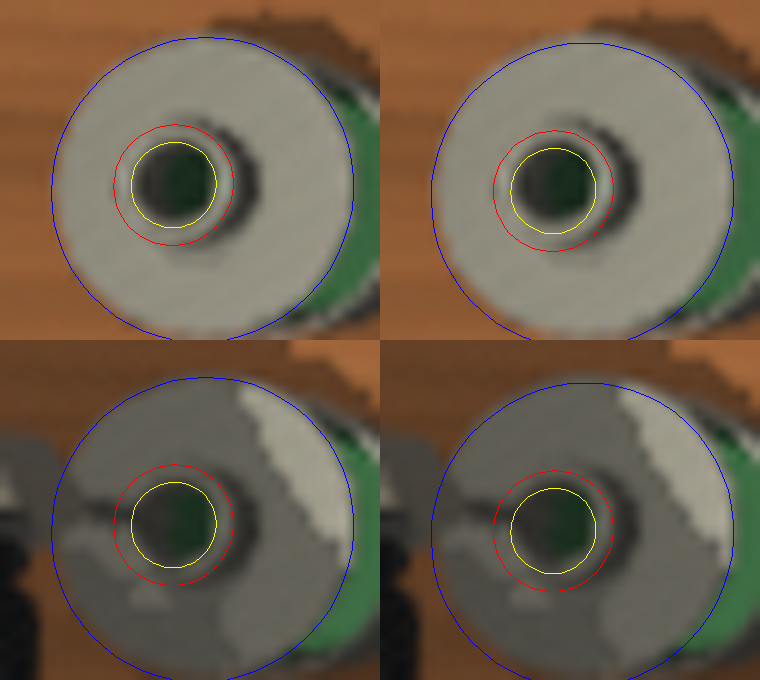

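View pics/ov2.png

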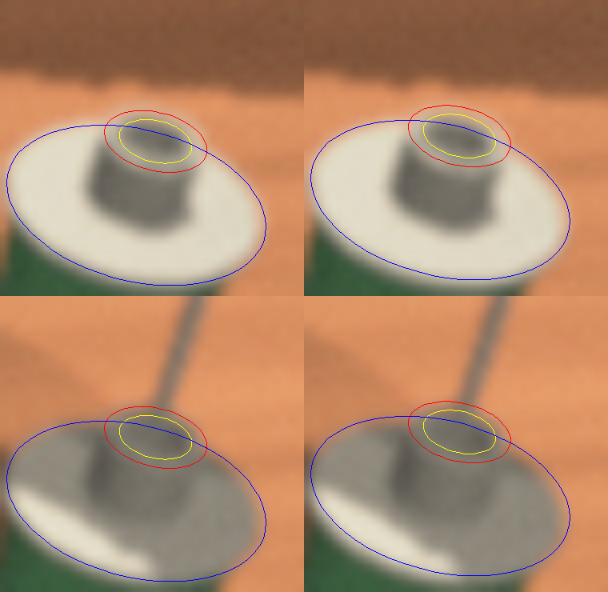

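```bash
python3 - <<'E'
from m import *
b=np.load("top_t.npz")["p"].astype(float).sum(2)
print(b[203:216,117:138].astype(int))
nr=None
for c in range(120,126):
    col=b[203:214,c];base=np.interp(np.arange(11),[1,10],[col[1],col[10]]);w=np.clip(np.median(col)-col-20,0,None);print(c,(w*np.arange(203,214)).sum()/w.sum())
for z in(.15,.19,.21):print(z,proj([.4912,.2838,z],"top"))
print(proj([.4912,.2838,.14],"top"))
E
```

```text
[[194 182 235 265 274 273 272 271 270 272 276 267 268 262 259 272 280 280
  283 283 281]
 [196 193 256 269 272 270 270 272 275 274 269 259 265 255 246 243 244 256
  275 278 280]
 [198 202 246 265 268 268 271 274 272 271 253 250 246 246 255 234 202 184
  229 260 278]
 [195 194 213 260 270 272 272 269 269 260 214 180 159 151 188 242 254 182
  157 216 267]
 [192 192 193 226 240 238 246 250 253 199 147 132 126 122 114 151 262 233
  162 179 237]
 [191 193 195 175 160 155 179 202 186 149 135 129 112 105 104 115 213 272
  187 135 177]
 [191 188 189 201 167 150 149 142 133 137 139 136 120 107 108 116 201 282
  190 134 167]
 [194 205 220 244 223 221 193 213 157 130 132 132 117 111 105 114 230 288
  187 131 150]
 [196 236 264 276 273 276 244 274 204 145 136 121 107 105 108 113 231 274
  184 132 143]
 [199 244 257 252 269 274 270 269 248 178 137 133 113 106 104 139 250 234
  162 132 189]
 [198 216 218 218 245 271 272 274 282 240 172 145 130 138 178 221 251 188
  142 154 237]
 [203 215 216 217 217 246 269 275 279 267 210 181 177 212 253 251 198 146
  148 187 266]
 [196 213 215 215 217 222 249 258 256 254 228 220 211 232 228 195 161 172
  193 240 275]]
120 208.87962962962962
121 208.67317073170733
122 208.61864406779662
123 208.9581589958159
124 208.94210526315788
125 209.3452380952381
0.15 [127.6707666  209.84051879]
0.19 [122.70379945 209.12362463]
0.21 [120.08645335 208.74585685]
[128.86003227 210.01216833]
```

Same-camera comparison: the lateral position is good in the scene view, and the stem is about 0.8 mm too far in +x in the top view. I'll nudge it and descend with a force check.

```bash
python3 - <<'E'
from h import *
x,y=.4882,.2849
bot.movel([x,y,.286],max_speed=.02)
for z in(.266,.246,.226,.2058):
    bot.movel([x,y,z],max_speed=.05)
    o=bot.get_obs();print(round(o["time"],2),np.round(o["eef_pos"],4),np.round(o["force"],2),np.round(o["ft_torque"],2))
bot.hold(.6)
o=bot.get_obs();print(round(o["time"],2),np.round(o["eef_pos"],4),np.round(o["force"],2),np.round(o["ft_torque"],2),o["finger_gap"])
for n in("scene","top"):
    p,d=bot.read_camera(n);np.savez(f"{n}_u.npz",p=p,d=d)
    c=p[135:205,350:420] if n=="scene" else p[180:240,100:170]
    cv2.imwrite(f"pics/{n}_u.png",cv2.resize(c[:,:,::-1],None,fx=8,fy=8,interpolation=cv2.INTER_CUBIC))
    cv2.imwrite(f"pics/{n}_ufull.png",p[:,:,::-1])
E
python3 - <<'E'
from m import *
for f in("0","_u"):
  for n in("scene","top"):
    X=cloud(np.load(f"{n}{f}.npz")["d"],n).reshape(-1,3)
    for nm,lo,hi,R in(("cover",.105,.12,.055),("collar",.128,.143,.02),):
        Y=X[(np.hypot(X[:,0]-.492,X[:,1]-.283)<R)&(X[:,2]>lo)&(X[:,2]<hi)];q=cv2.minAreaRect((Y[:,:2]*1000).astype(np.float32));print(f,n,nm,len(Y),np.round(q[0],1),np.round(q[1],1))
    if f=="_u":
        D=cloud(np.load(f"{n}{f}.npz")["d"],n);Y=D[(np.hypot(D[...,0]-.492,D[...,1]-.283)<.012)&(D[...,2]>.146)&(D[...,2]<.166)];print("stem",n,len(Y),Y.mean(0).round(4))
E
```

```text
27.48 [0.4881 0.2848 0.2659] [ 1.09 -1.22 -1.02] [-0.05  0.05  0.01]
28.03 [0.4881 0.2848 0.2459] [ 0.17 -0.87 -0.67] [-0.02  0.05  0.01]
28.58 [0.4881 0.2848 0.2259] [ 0.07  0.46 -0.34] [-0.01  0.04 -0.  ]
29.13 [0.4881 0.2848 0.2057] [-0.57 -0.19 -1.51] [-0.01  0.05 -0.  ]
29.73 [0.4882 0.2849 0.2058] [ 0.1   0.63 -0.7 ] [0.01 0.07 0.02] 0.020318481479371403
0 scene cover 401 [495.3 281.6] [78.5 73. ]
0 scene collar 97 [494.6 282.1] [28.6 30. ]
0 top cover 588 [491.3 284.3] [76.6 79. ]
0 top collar 75 [490.4 283. ] [29.  29.2]
_u scene cover 405 [495.7 281.1] [78.5 72.2]
_u scene collar 98 [493.2 281.6] [29.3 30.7]
stem scene 13 [0.4931 0.2822 0.1546]
_u top cover 453 [493.6 276.6] [80.  63.4]
_u top collar 46 [490.  279.2] [21.3 28.7]
stem top 0 [nan nan nan]<stdin>:8: RuntimeWarning: Mean of empty slice.
  ret = um.true_divide(
```

View pics/scene_u.png

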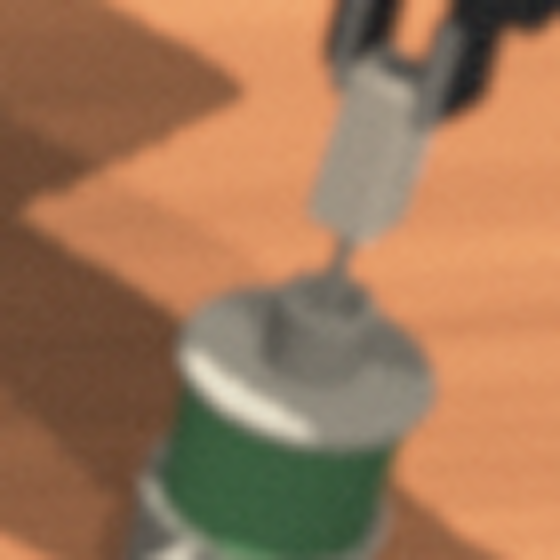

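View pics/top_u.png

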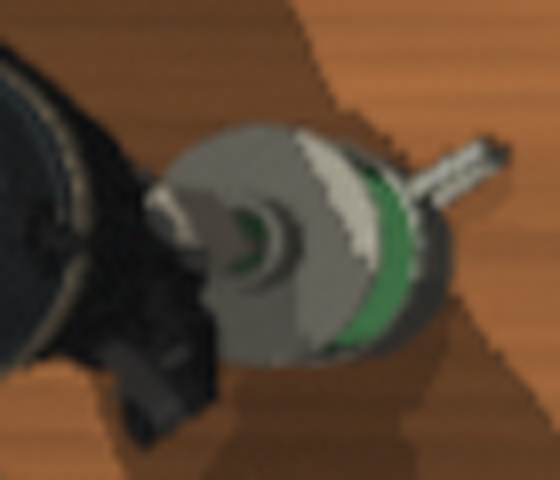

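View pics/scene_ufull.png

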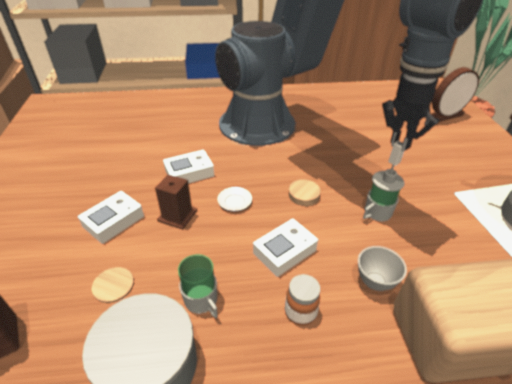

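The stem is inside the collar: in the scene crop it enters at (336,288) against a mouth centre near (330,290). There was no contact force, the cover moved less than about 0.5 mm, and nothing else on the table has shifted. Scene depth suggests the stem is slightly too far from the camera, so I'll nudge it 0.7 mm, let it settle and hand in.

```bash
python3 - <<'E'
from h import *
bot.movel([.4888,.28455,.2058],max_speed=.01); bot.hold(1.0)
o=bot.get_obs();print(round(o["time"],2),np.round(o["eef_pos"],4),np.round(o["tool_rot"],3),np.round(o["force"],2),np.round(o["ft_torque"],2),np.abs(o["qvel"]).max())
p,d=bot.read_camera("scene")
cv2.imwrite("pics/scene_v.png",cv2.resize(p[150:190,375:415,::-1],None,fx=14,fy=14,interpolation=cv2.INTER_CUBIC))
E
```

```text
31.08 [0.4888 0.2845 0.2058] [-3.142 -0.035  0.583] [ 0.08  0.35 -0.59] [0.02 0.01 0.04] 0.0014672719487716511
```

View pics/scene_v.png

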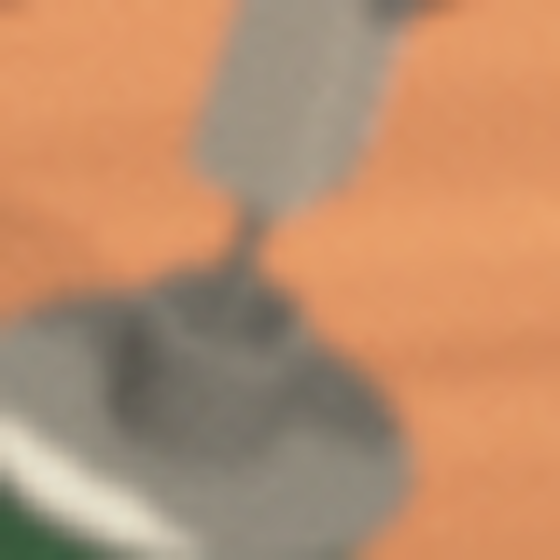

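The stem enters the bore at (233,300), midway between the rim edges at about 165 and 295. I'll hand in.

```bash
python3 - <<'E'
from bench import bot
print(bot.finish_job())
E
```

```text
the job is handed in; nothing more can be done
None
```

The job is handed in at about 31 s, with the probe still held in the collar of the covered tea glass; the system gave no verdict.

- **Probe:** I lifted it out of the stand by its head. It leaned about 2° in the jaws, so I tilted the tool to correct this. The last check before lowering showed about 0.3° of lean left.
- **Button:** I pressed the leftmost receiver's button with the tip. The spring force came on and the hard stop followed after 5 mm. I held it there over 0.4 s with about 20 N.
- **Collar:** I lowered the stem until the tip was about 70 mm below the mouth, by the height found at the button's stop. The wrist showed no contact force on the way down. At the end the arm was still, with force below 1 N.
- **Other things:** the cover shifted less than about 0.5 mm in the scene camera, within its noise. The last full picture showed everything else where it was.

**Disagreement:** the final scene picture shows the stem mid-bore sideways. Scene depth put it 2–3 mm too far from that camera, while the top view suggested 0–0.5 mm. I nudged it 0.7 mm as a compromise. The head hid the stem from the top camera once it was lowered, so I expect centring within about 1–2 mm but could not confirm it from above.

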